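Shim the rocking hotplate stirrer

TASK

The hotplate stirrer rocks because its rear left foot has lost its rubber pad and hangs clear of the bench. With the fingertips, push the orange wedge along the bench, thin end first and with that foot over the middle of its width, until it bears on the foot and the stirrer still sits level; then press down on the corner of the white top plate above that foot firmly to prove that it no longer rocks, and let go. Do not pick anything up, do not shove the stirrer out of its place, and leave everything else alone.

Things in the scene. Friction and masses are not known exactly. Their poses are not given: they have to be found in the camera images.
- stirrer: White hotplate stirrer, 220 deep (x) x 160 wide (y) x 98 mm high, 1.8 kg, loose. Origin: on the bench under its middle; x points from its dark control panel (front) to its rear, y to its left. Square white top plate 145 mm wide, 35 mm behind the origin; housing height 20 to 80 mm. Black rubber feet (22 mm across, 20 high) at (-85, 62), (-85, -62), (85, -62) mm; the short foot is at (85, 62).
- short_foot (a point): Centre of the flat underside of the short rear left foot, a bare brass stub 18 mm across, 6 mm above the bench; 18 mm inside the left side and 25 mm inside the rear of the housing. Pressed down above it with more than about 1.5 N, the unshimmed stirrer rocks 3.5 degrees about its front left and rear right feet.
- plate_corner (a point): Point on the upper face of the white top plate above the short foot, 98 mm above the bench, 14.5 mm in from the plate's left edge and 22.5 mm in from its rear edge: the place to press. The plate is rigid.
- shim: Orange plastic wedge lying flat on the bench left of the stirrer, loose, 110 long (x) x 40 wide (y) mm, 60 g. Origin: middle of its underside; x points to the thin end. Its top slopes evenly from 2 mm thick at x = 55 to 14 mm at x = -55 mm. Run straight in, it meets the outer lower edge of the short foot when the foot's centre is 28 mm behind the thin end; each further 9 mm lifts the foot 1 mm.
- shim_end (a point): Middle of the wedge's flat upright thick end face (40 mm wide, 14 mm high), 7 mm above the bench, 55 mm behind the wedge's origin: the face to push on. The push takes under 1 N on the bench alone and rises to some 5 to 10 N within 2 or 3 mm of bearing on the foot. The wedge stays where it is left.
- flask: Stoppered conical flask of clear glass, 84 mm diameter, 155 mm high; origin under its base. Not to be disturbed.
- reagent: Amber glass bottle with blue cap, 72 mm diameter, 150 mm high; origin under its base. Not to be disturbed.
- beaker: Clear glass beaker, 74 mm diameter, 95 mm high; origin under its base. Not to be disturbed.
- stopper: Loose cork stopper, 32 mm diameter, 26 mm high; origin under its base. Not to be disturbed.
- dishes: Stack of three petri dishes, 91 mm diameter, 46 mm high; origin under its base. Not to be disturbed.
- tube_rack: Steel rack of test tubes, 85 (x) x 203 (y) x 120 mm high; origin under its base. Not to be disturbed.
Mind the look-alikes: they are no part of the job. Several things have the shape of the shim; the one meant has the colours described above.

How it is judged:
By the outcome, as a careful person would: the job done as asked, in the order asked, and still so for the second after the job is handed in, with the robot touching nothing.
It also fails if it takes over 58 s, if anything falls off the work surface, if the arm or the gripper's body presses on something with over 40 N, if the wrist force passes 120 N, or if a joint passes its speed limit or range.

ROBOT

A 7-joint arm with a two-finger parallel gripper is mounted at the origin on the work surface. World frame = base frame: x ahead of the robot, y to its left, z up, the work surface at z = 0. Lengths are in mm, angles in rad, forces in N, time in s.
With the tool pointing down it reaches from about 425 to 825 mm from the base axis. Payload 3.6 kg.
Tool frame: the origin (TCP) lies on the mounting face of the last link; the fingertips stand 186 mm ahead of it and the grasp point (between the pads) lies 167 mm ahead of it; z points along the fingers, y is the line along which they close (so a half turn about z gives the same grasp; the last joint's range is limited). The gripper opens to 93 mm and grips with 3 to 60 N. Pads are 15 mm wide; open, the fingers measure 128 mm over their backs; the gripper's body (75 mm by 188 mm) begins 65 mm behind the grasp point.
Start: joints at [1.266, 0.615, -0.013, 1.423, 0.008, 1.103, -0.04], TCP at [178.891, -624.879, 404.74] pointing down, gripper open.
Joint ranges: [-3.12, 3.12], [-0.3, 2.06], [-1.34, 1.32], [0.26, 2.42], [-1.36, 4.5], [0.01, 1.98], [-2.84, 2.84]. Speed limits (rad/s): [2.79, 2.79, 3.14, 3.14, 3.14, 3.14, 3.14].

INTERFACE

Orientations are given as a unit quaternion [w, x, y, z].
In Python, from rig import sense, optics, manip gives the robot as it stands.
- The arm moves only by the shell command python3 -m jog 'ROWS' [OPENING]. ROWS is JSON, a list of rows, each an object with "slide": the shift along the tool's x, y, z in m, a list of three; "dr": the turn, a rotation vector about the tool's x, y, z in degrees, a list of three. In form: [{"slide": [tx, ty, tz], "dr": [rx, ry, rz]}, ...]. A call has 1 to 20 rows; each row shifts and turns the commanded pose from where the row before left it, along the tool's axes as they then stand; what a row does not reach is not made up. A row lasts 1/8 s, in which the tool goes at most 62.5 mm and 10.7 degrees, less where a joint would pass 70% of its speed; a pose out of reach is approached as far as the arm can. A call with a gripper value outside its range is refused whole. OPENING is the opening, from -1 (shut) to 1 (fully open), set as the call begins (- or left out, the last holds). The fingers move at their own pace and stop on an object; the grip force is fixed at half the most. Time passes only in rows, so rows that do not move let the fingers close. It gives the time, the measured TCP pose, the force, the opening and the grip force at its end, in the units of the state.
- sense(): the state, without advancing time (a new reading comes with each control period).
- optics.read_camera(name): name is "side" or "top"; returns the picture (400x640x3 uint8, red, green, blue); there is no depth.
- optics.camera_info(name): a dict with "intrinsics" (3x3 intrinsics, pixels), "xyz" and "rotation" of the camera in the world. Camera axes: x right, y down, z forward; pixel columns grow to the right and rows downward; lengths in mm; the calibration is good to about 2 mm. A picture is of the moment at which its call begins. camera_info takes no time and is no camera call.
- manip.job_done(): hands the job in; it is judged then, once.
The state is a dict: "clock": time; "qpos": joint angles; "qvel": joint speeds; "effort": joint torques, N m; "ee_pos": TCP position; "eef_rot": TCP orientation; "ft_force": force on the tool from outside, world axes, zero at the start; "torque": the same for the moment, N m; "gripper_width": finger opening in mm; "grasp_force": force on a finger pad.
Only numpy, scipy, OpenCV 4.12 (cv2) and the standard library are available. Lean on these libraries where they do the work, as an engineer would, in place of code of your own. Each camera call takes 0.05 s, during which the arm holds its last target. There are 200 camera calls.

## Working session

There is one attempt and no reset: what is moved stays moved. The work goes in short steps, Python scripts to look and compute and a shell command to move; the robot and the scene stay as the last step left them, time stands still between calls to the robot, and variables do not carry over. Pictures are saved under pics/ and viewed, at most 10 in all, crops included, and the job is handed in when it is done.

```bash
ls; mkdir -p pics; python3 - <<'E'
from rig import sense, optics
import cv2
for n in("top","side"):
    im=optics.read_camera(n); cv2.imwrite(f"pics/{n}0.png",im[:,:,::-1]); print(n,optics.camera_info(n))
s=sense();print({k:s[k] for k in("clock","ee_pos","eef_rot","ft_force","gripper_width")})
E
```

```text
pics
top {'intrinsics': array([[418.53512154,   0.        , 323.97360292],
       [  0.        , 418.53512154, 195.01510056],
       [  0.        ,   0.        ,   1.        ]]), 'xyz': array([ 465.70674815,   25.67329951, 1180.0288616 ]), 'rotation': array([-0.01603331,  0.71025002, -0.70324054,  0.02721375])}
side {'intrinsics': array([[432.3728056 ,   0.        , 315.65477931],
       [  0.        , 432.3728056 , 193.08637286],
       [  0.        ,   0.        ,   1.        ]]), 'xyz': array([  74.90404171,  695.35188152, 1008.89197429]), 'rotation': array([ 0.0969261 , -0.2845047 ,  0.89154802, -0.33882818])}
{'clock': 0.1, 'ee_pos': array([ 178.809001  , -624.63324916,  403.71900959]), 'eef_rot': array([-1.12652882e-03,  9.90293478e-01,  1.38987497e-01, -1.83246696e-04]), 'ft_force': array([ 1.26829846, -0.50237688, -0.50308627]), 'gripper_width': 92.91464229842826}
```

View pics/top0.png

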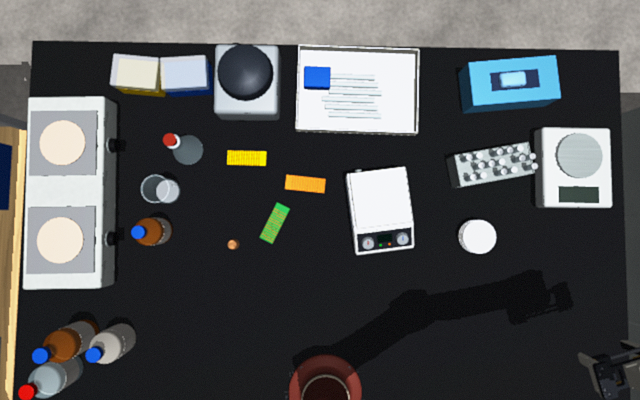

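View pics/side0.png

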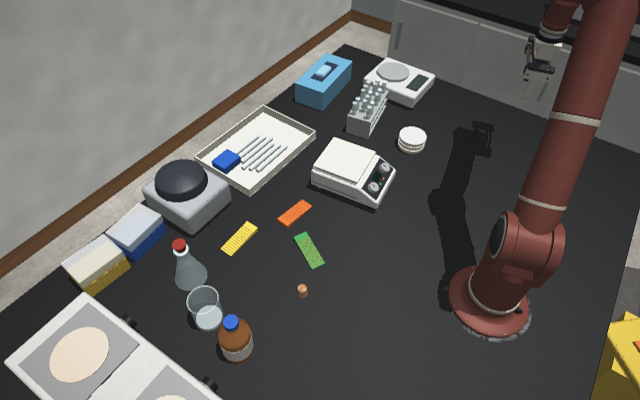

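The top view shows three wedge-shaped things: yellow (246,158), orange (305,184) and green (275,223). Orange is the shim. The stirrer is at about (380,210) with its panel at the bottom, so its rear left corner is near (347,172).

```bash
python3 - <<'E'
import cv2
im=cv2.imread("pics/top0.png")[150:265,275:425]
cv2.imwrite("pics/tc.png",cv2.resize(im,None,fx=5,fy=5,interpolation=cv2.INTER_CUBIC))
im=cv2.imread("pics/side0.png")[130:230,260:410]
cv2.imwrite("pics/sc.png",cv2.resize(im,None,fx=5,fy=5,interpolation=cv2.INTER_CUBIC))
E
cat > h.py <<'E'
import numpy as np
from rig import optics
from scipy.spatial.transform import Rotation as R
def ray(cam,uv,z):
    c=optics.camera_info(cam); K=np.array(c["intrinsics"]); q=np.array(c["rotation"]); M=R.from_quat(q[[1,2,3,0]]).as_matrix()
    d=M@np.linalg.solve(K,[uv[0],uv[1],1]); p=c["xyz"]
    return p+d*(z-p[2])/d[2]
def proj(cam,P):
    c=optics.camera_info(cam); K=np.array(c["intrinsics"]); q=np.array(c["rotation"]); M=R.from_quat(q[[1,2,3,0]]).as_matrix()
    x=(np.atleast_2d(P)-c["xyz"])@M@K.T
    return x[:,:2]/x[:,2:]
E
```

```text
(no output)
```

View pics/tc.png

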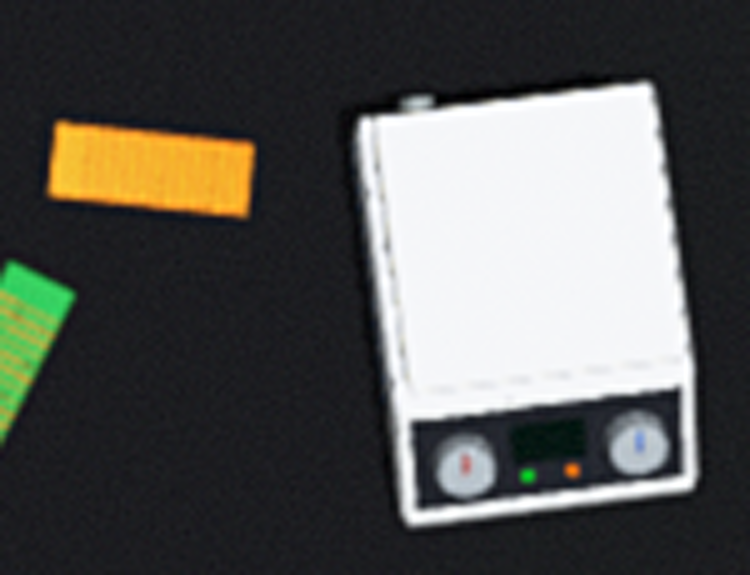

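View pics/sc.png

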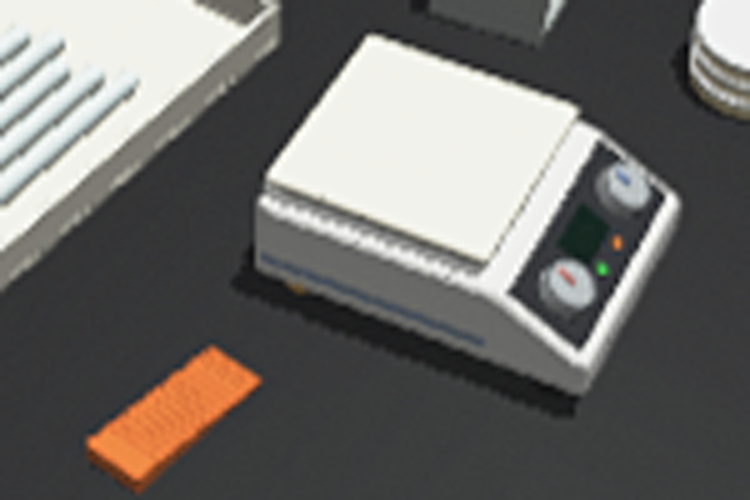

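The crops confirm it. In the top crop the orange wedge's thick end is at (51,160) and its thin end at (251,180), facing the stirrer. In the side crop the brass stub is at (297,288). Next I fit the poses with both cameras.

```bash
cat > fit.py <<'E'
import numpy as np
from h import *
from scipy.optimize import least_squares
def T(p,L):
    c,s=np.cos(p[2]),np.sin(p[2]); L=np.array(L,float)
    return np.c_[p[0]+c*L[:,0]-s*L[:,1],p[1]+s*L[:,0]+c*L[:,1],L[:,2]]
def fit(obs,p0,dz=0):
    def f(p): return np.concatenate([(proj(cam,T(p,L))-np.array(U)).ravel() for cam,L,U in obs])
    r=least_squares(f,p0,x_scale=[10,10,.1]); return r.x,r.fun.reshape(-1,2)
E
python3 - <<'E'
from fit import *
t=lambda a:(np.array(a)+.5)/5-.5+[275,150]
s=lambda a:(np.array(a)+.5)/5-.5+[260,130]
pl=[[107.5,72.5,98],[107.5,-72.5,98],[-37.5,-72.5,98],[-37.5,72.5,98]]
sh=[[-55,20,14],[-55,-20,14],[55,-20,2],[55,20,2]]
TU=t([[375,118],[652,84],[690,357],[411,395]]); SU=s([[265,183],[370,33],[580,107],[490,262]])
WU=t([[55,122],[48,197],[247,217],[255,142]]); WS=s([[88,440],[137,487],[262,380],[213,347]])
print("rays",[ray("top",u,98).round() for u in TU],[ray("side",u,98).round() for u in SU])
w=[ray("top",u,z).round() for u,z in zip(WU,(14,14,2,2))];print("wedge",w,[ray("side",u,z).round() for u,z in zip(WS,(0+14,14,2,2))])
np.set_printoptions(precision=2,suppress=True)
for nm,o in(("both",[("top",pl,TU),("side",pl,SU)]),("top",[("top",pl,TU)]),("side",[("side",pl,SU)])):
    p,e=fit(o,[520,-110,0.1]);print(nm,p,"\n",e.tolist() if nm=="both" else abs(e).max(), "foot",T(p,[[85,62,6],[85,58,98]]))
for y in (0,):
  for nm,o in(("both",[("top",sh,WU),("side",sh,WS)]),("top",[("top",sh,WU)]),("side",[("side",sh,WS)])):
    p,e=fit(o,[530,70,-1.6]);print(nm,p,abs(e).max(),"end",T(p,[[-55,0,7],[55,0,2]]))
print(proj("side",[[558,-45,6]]),s([297,288]))
E
```

```text
rays [array([590., -57.,  98.]), array([ 609., -202.,   98.]), array([ 467., -221.,   98.]), array([446., -77.,  98.])] [array([586., -52.,  98.]), array([ 610., -200.,   98.]), array([ 467., -220.,   98.]), array([445., -76.,  98.])]
wedge [array([595., 115.,  14.]), array([553., 119.,  14.]), array([544.,   7.,   2.]), array([586.,   3.,   2.])] [array([595., 112.,  14.]), array([551., 122.,  14.]), array([545.,   8.,   2.]), array([584.,   4.,   2.])]
both [ 493.08 -143.49    0.14] 
 [[-0.29899843198336384, 0.14619980031235968], [-0.7105302459214613, -0.27150546013805865], [-0.271837735193742, 0.31320782024863547], [0.13459943467006497, 0.16539056678905695], [0.09743560663133621, -1.3895940544778114], [-0.09950258806105694, -0.0004610387068169075], [0.4945735034221457, -0.02630488535578479], [-0.04250361153214044, -0.4431340414364797]] foot [[568.44 -70.07   6.  ]
 [569.   -74.03  98.  ]]
top [ 493.29 -144.05    0.14] 
 0.3881247041910001 foot [[569.03 -71.03   6.  ]
 [569.58 -74.99  98.  ]]
side [ 492.32 -141.87    0.15] 
 0.6772920401706983 foot [[566.97 -67.74   6.  ]
 [567.58 -71.69  98.  ]]
both [569.17  61.33  -1.66] 1.4907582746328387 end [[573.84 116.13   7.  ]
 [564.5    6.53   2.  ]]
top [569.42  61.19  -1.65] 0.5402834453487344 end [[573.87 116.01   7.  ]
 [564.96   6.37   2.  ]]
side [568.78  61.64  -1.66] 1.389591144826312 end [[573.76 116.41   7.  ]
 [563.81   6.86   2.  ]]
[[318.36 192.24]] [319.  187.2]
```

```bash
python3 -m jog '[{"slide":[0.05,-0.011,0],"dr":[0,0,-4.1]},{"slide":[0.05,-0.011,0],"dr":[0,0,-4.1]},{"slide":[0.05,-0.011,0],"dr":[0,0,-4.1]},{"slide":[0.05,-0.011,0],"dr":[0,0,-4.1]},{"slide":[0.05,-0.011,0],"dr":[0,0,-4.1]},{"slide":[0.05,-0.011,0],"dr":[0,0,-4.1]},{"slide":[0.05,-0.011,0],"dr":[0,0,-4.1]},{"slide":[0.05,-0.011,0],"dr":[0,0,-4.1]},{"slide":[0.05,-0.011,0],"dr":[0,0,-4.1]},{"slide":[0.05,-0.011,0],"dr":[0,0,-4.1]},{"slide":[0.05,-0.011,0],"dr":[0,0,-4.1]},{"slide":[0.05,-0.011,0],"dr":[0,0,-4.1]},{"slide":[0.05,-0.011,0],"dr":[0,0,-4.1]},{"slide":[0.05,-0.011,0],"dr":[0,0,-4.1]},{"slide":[0.05,-0.011,0],"dr":[0,0,-4.1]},{"slide":[0.05,-0.011,0],"dr":[0,0,-4.1]},{"slide":[0.05,-0.011,0],"dr":[0,0,-4.1]},{"slide":[0.05,-0.011,0],"dr":[0,0,-4.1]},{"slide":[0,0,0],"dr":[0,0,0]},{"slide":[0,0,0],"dr":[0,0,0]}]' -0.68
cat > st.py <<'E'
from rig import sense
from scipy.spatial.transform import Rotation as R
import numpy as np
s=sense();q=np.array(s["eef_rot"]);M=R.from_quat(q[[1,2,3,0]]).as_matrix()
print(s["clock"],np.round(s["ee_pos"],1),"yaw",np.degrees(np.arctan2(M[1,0],M[0,0])).round(2),"tz",M[:,2].round(4),"F",np.round(s["ft_force"],1),"w",round(s["gripper_width"],1),np.round(s["qpos"],2))
E
python3 st.py
```

```text
clock: 2.6
ee_pos: [566.0, 141.5, 404.3]
eef_rot: [0.0, 0.709, 0.705, -0.001]
ft_force: [0.6, -0.7, 1.0]
gripper_width: 15.2
grasp_force: 0.0
2.6 [566.  141.5 404.3] yaw 89.73 tz [-8.0e-04 -1.6e-03 -1.0e+00] F [ 0.6 -0.7  1. ] w 15.2 [-0.03  0.54 -0.41  1.62  0.24  1.04 -0.51]
```

```bash
python3 -m jog '[{"slide":[0.004,0.0015,0.05],"dr":[0,0,-0.3]},{"slide":[0,0.0015,0.05],"dr":[0,0,0]},{"slide":[0,0,0.05],"dr":[0,0,0]},{"slide":[0,0,0.04],"dr":[0,0,0]},{"slide":[0,0,0.017],"dr":[0,0,0]},{"slide":[0,0,0],"dr":[0,0,0]},{"slide":[0,0,0],"dr":[0,0,0]}]'; python3 st.py; python3 - <<'E'
from rig import optics
import cv2,numpy as np
a=cv2.resize(optics.read_camera("top")[:,:,::-1][150:240,240:400],None,fx=4,fy=4,interpolation=2)
b=cv2.resize(optics.read_camera("side")[:,:,::-1][170:230,240:400],None,fx=4,fy=4,interpolation=2)
cv2.imwrite("pics/d1.png",np.vstack([a,b]))
E
```

```text
clock: 3.48
ee_pos: [569.8, 146.2, 199.4]
eef_rot: [0.001, 0.707, 0.707, 0.001]
ft_force: [0.6, 0.1, 0.0]
gripper_width: 14.2
grasp_force: 0.0
3.475 [569.8 146.2 199.4] yaw 90.02 tz [ 3.2e-03  9.0e-04 -1.0e+00] F [0.6 0.1 0. ] w 14.2 [-0.1   0.8  -0.3   1.79  0.38  0.61 -0.64]
```

View pics/d1.png

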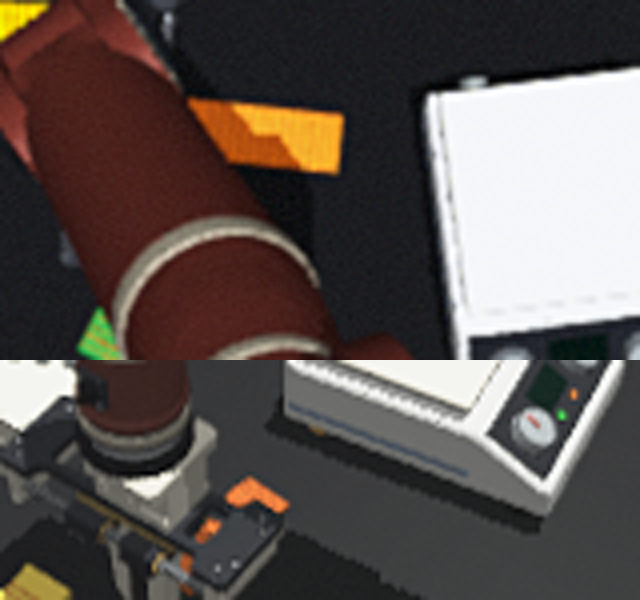

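```bash
python3 -m jog '[{"slide":[0,0,0.004],"dr":[0,0,0]},{"slide":[0,-0.001,0.004],"dr":[0,0,0]},{"slide":[-0.006,0,0],"dr":[0,0,0]},{"slide":[-0.006,0,0],"dr":[0,0,0]},{"slide":[-0.004,0,0],"dr":[0,0,0]},{"slide":[-0.003,0,0],"dr":[0,0,0]},{"slide":[-0.003,0,0],"dr":[0,0,0]},{"slide":[-0.003,0,0],"dr":[0,0,0]},{"slide":[-0.003,0,0],"dr":[0,0,0]},{"slide":[-0.003,0,0],"dr":[0,0,0]},{"slide":[-0.003,0,0],"dr":[0,0,0]},{"slide":[-0.003,0,0],"dr":[0,0,0]},{"slide":[-0.003,0,0],"dr":[0,0,0]},{"slide":[-0.003,0,0],"dr":[0,0,0]},{"slide":[-0.003,0,0],"dr":[0,0,0]},{"slide":[-0.003,0,0],"dr":[0,0,0]},{"slide":[-0.003,0,0],"dr":[0,0,0]},{"slide":[0,0,0],"dr":[0,0,0]}]'; python3 st.py; python3 - <<'E'
from rig import optics
import cv2,numpy as np
a=cv2.resize(optics.read_camera("top")[:,:,::-1][150:210,240:400],None,fx=5,fy=5,interpolation=2)
b=cv2.resize(optics.read_camera("side")[:,:,::-1][170:230,240:400],None,fx=5,fy=5,interpolation=2)
cv2.imwrite("pics/d2.png",np.vstack([a,b]))
E
```

```text
clock: 5.82
ee_pos: [568.0, 93.8, 189.8]
eef_rot: [0.0, 0.707, 0.707, -0.0]
ft_force: [-0.5, -0.4, 0.5]
gripper_width: 15.1
grasp_force: 0.0
5.825 [568.   93.8 189.8] yaw 90.04 tz [-1.e-04 -5.e-04 -1.e+00] F [-0.5 -0.4  0.5] w 15.1 [-0.02  0.8  -0.3   1.83  0.41  0.57 -0.57]
```

View pics/d2.png

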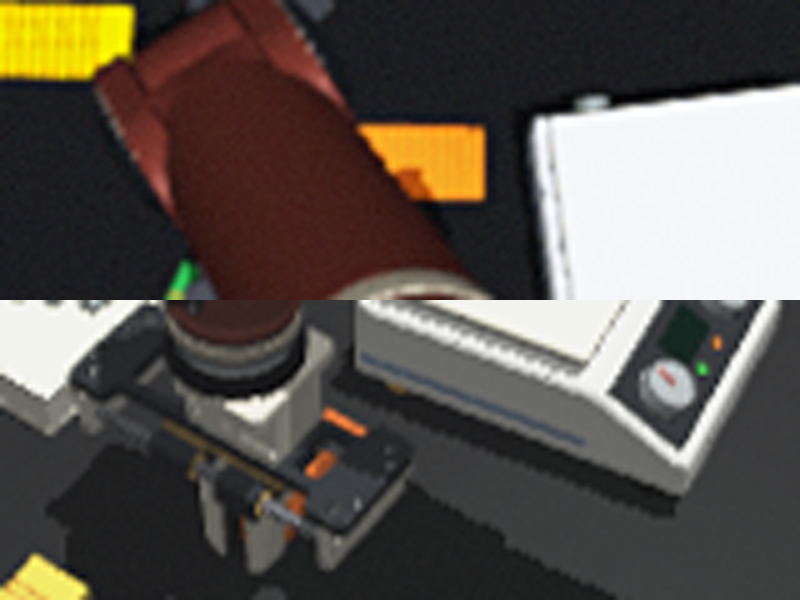

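The wedge is now nearly square to the tool. In the crop its thin-end corners are at (486,126) and (486,200), with its upper edge visible at (360,125).

```bash
python3 - <<'E'
from h import *
t=lambda a:(np.array(a)+.5)/5-.5+[240,150]
for a,z in(((486,126),2),((486,201),2),((365,124),7.5)): print(ray("top",t(a),z).round(1))
E
```

```text
[595.6 -28.4   2. ]
[553.1 -28.7   2. ]
[595.4  40.    7.5]
```

```bash
python3 -m jog '[{"slide":[-0.004,-0.0004,0],"dr":[0,0,0]},{"slide":[-0.004,-0.0004,0],"dr":[0,0,0]},{"slide":[-0.004,-0.0004,0],"dr":[0,0,0]},{"slide":[-0.004,-0.0004,0],"dr":[0,0,0]},{"slide":[-0.004,-0.0004,0],"dr":[0,0,0]},{"slide":[-0.004,-0.0004,0],"dr":[0,0,0]},{"slide":[-0.004,-0.0004,0],"dr":[0,0,0]},{"slide":[-0.004,-0.0004,0],"dr":[0,0,0]},{"slide":[-0.004,-0.0004,0],"dr":[0,0,0]},{"slide":[-0.004,-0.0004,0],"dr":[0,0,0]},{"slide":[0,0,0],"dr":[0,0,0]}]'; python3 st.py; python3 - <<'E'
from rig import optics
import cv2,numpy as np
a=cv2.resize(optics.read_camera("top")[:,:,::-1][150:210,260:420],None,fx=5,fy=5,interpolation=2)
b=cv2.resize(optics.read_camera("side")[:,:,::-1][170:230,260:420],None,fx=5,fy=5,interpolation=2)
cv2.imwrite("pics/d3.png",np.vstack([a,b]))
E
```

```text
clock: 7.3
ee_pos: [564.0, 53.7, 189.7]
eef_rot: [0.0, 0.707, 0.707, -0.0]
ft_force: [0.1, -0.4, -1.1]
gripper_width: 14.2
grasp_force: 0.0
7.3 [564.   53.7 189.7] yaw 90.03 tz [-3.e-04 -5.e-04 -1.e+00] F [ 0.1 -0.4 -1.1] w 14.2 [ 0.06  0.8  -0.3   1.85  0.42  0.56 -0.52]
```

View pics/d3.png

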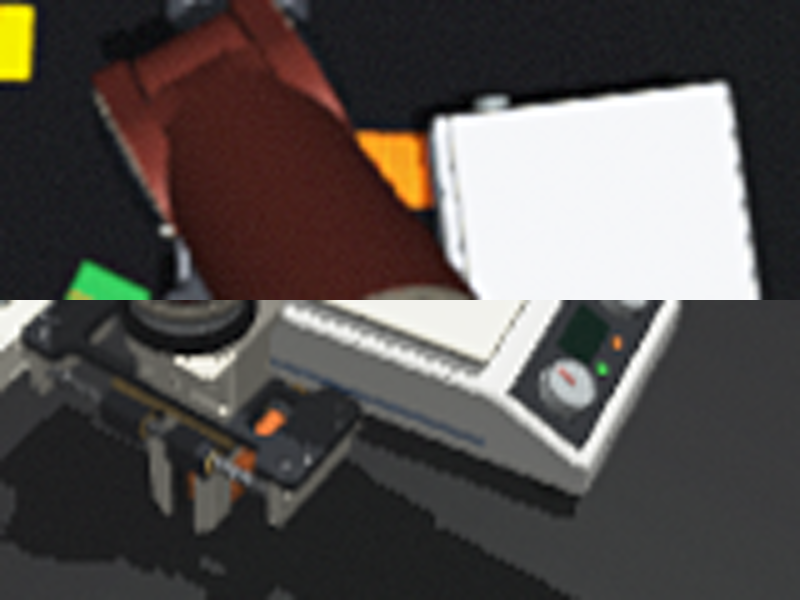

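```bash
python3 -m jog '[{"slide":[-0.004,-0.0002,0],"dr":[0,0,0]},{"slide":[-0.004,-0.0002,0],"dr":[0,0,0]},{"slide":[-0.004,-0.0002,0],"dr":[0,0,0]},{"slide":[-0.004,-0.0002,0],"dr":[0,0,0]},{"slide":[-0.004,-0.0002,0],"dr":[0,0,0]},{"slide":[-0.004,-0.0002,0],"dr":[0,0,0]},{"slide":[0,0,0],"dr":[0,0,0]}]'; python3 st.py; python3 -m jog '[{"slide":[-0.001,0,0],"dr":[0,0,0]},{"slide":[-0.001,0,0],"dr":[0,0,0]},{"slide":[-0.001,0,0],"dr":[0,0,0]}]'
```

```text
clock: 8.28
ee_pos: [562.8, 29.7, 189.7]
eef_rot: [0.0, 0.707, 0.707, -0.0]
ft_force: [-0.0, 0.0, -0.3]
gripper_width: 15.1
grasp_force: 0.0
8.275 [562.8  29.7 189.7] yaw 90.03 tz [-3.e-04 -6.e-04 -1.e+00] F [-0.   0.  -0.3] w 15.1 [ 0.1   0.79 -0.31  1.86  0.43  0.55 -0.49]
clock: 8.65
ee_pos: [562.8, 27.4, 189.8]
eef_rot: [-0.0, 0.707, 0.708, 0.0]
ft_force: [0.2, 1.7, 0.1]
gripper_width: 14.7
grasp_force: 0.2
```

```bash
for i in 1 2; do python3 -m jog '[{"slide":[-0.001,0,0],"dr":[0,0,0]},{"slide":[0,0,0],"dr":[0,0,0]}]' | grep -E "ee_pos|force:"; done
```

```text
ee_pos: [562.8, 26.2, 189.8]
ft_force: [-0.3, 0.4, 0.1]
grasp_force: 0.0
ee_pos: [562.8, 25.3, 189.8]
ft_force: [-0.2, -0.3, 1.4]
grasp_force: 0.0
```

```bash
for i in 1 2 3; do python3 -m jog '[{"slide":[-0.001,0,0],"dr":[0,0,0]},{"slide":[0,0,0],"dr":[0,0,0]}]' | grep -E "ee_pos|ft_force:"; done
```

```text
ee_pos: [562.9, 24.2, 189.8]
ft_force: [0.7, 0.6, -0.1]
ee_pos: [562.9, 23.2, 189.8]
ft_force: [1.0, 0.4, 0.4]
ee_pos: [562.9, 22.3, 189.8]
ft_force: [-0.1, 0.1, -0.1]
```

```bash
for i in 1 2 ; do python3 -m jog '[{"slide":[-0.001,0,0],"dr":[0,0,0]},{"slide":[0,0,0],"dr":[0,0,0]}]' | grep -E "ee_pos|ft_force:"; done
```

```text
ee_pos: [562.9, 21.4, 189.8]
ft_force: [-0.6, 0.6, -0.0]
ee_pos: [562.9, 20.7, 189.8]
ft_force: [0.0, 1.1, 0.5]
```

```bash
for i in 1 2 ; do python3 -m jog '[{"slide":[-0.001,0,0],"dr":[0,0,0]},{"slide":[0,0,0],"dr":[0,0,0]}]' | grep -E "ee_pos|ft_force:"; done
```

```text
ee_pos: [562.9, 20.1, 189.8]
ft_force: [-0.2, 3.3, -0.7]
ee_pos: [562.9, 19.3, 189.8]
ft_force: [-0.7, 5.2, -0.6]
```

```bash
python3 -m jog '[{"slide":[-0.0007,0,0],"dr":[0,0,0]},{"slide":[0,0,0],"dr":[0,0,0]}]' | grep -E "ee_pos|ft_force:"; python3 st.py
python3 - <<'E'
from fit import *
print(T([493.08,-143.49,.142],[[85,58,98]]))
E
```

```text
ee_pos: [562.8, 19.0, 189.8]
ft_force: [0.6, 5.6, -0.5]
11.15 [562.8  19.  189.8] yaw 90.14 tz [ 5.0e-04  2.3e-03 -1.0e+00] F [ 0.6  5.6 -0.5] w 15.0 [ 0.12  0.79 -0.31  1.86  0.43  0.55 -0.47]
[[569.01611959 -74.04429645  98.        ]]
```

```bash
python3 -m jog '[{"slide":[0.005,0,0],"dr":[0,0,0]},{"slide":[0.025,0,0],"dr":[0,0,0]},{"slide":[0.01,0,-0.05],"dr":[0,0,0]},{"slide":[0,0,-0.06],"dr":[0,0,0]},{"slide":[0,0,-0.06],"dr":[0,0,0]},{"slide":[-0.052,0,-0.03],"dr":[0,0,5.3]},{"slide":[-0.052,0,0],"dr":[0,0,5.3]},{"slide":[-0.052,0,0],"dr":[0,0,5.3]},{"slide":[-0.052,0,0],"dr":[0,0,5.3]},{"slide":[-0.052,0,0],"dr":[0,0,5.3]},{"slide":[-0.052,0,0],"dr":[0,0,5.3]},{"slide":[-0.052,0,0],"dr":[0,0,5.3]},{"slide":[-0.052,0,0],"dr":[0,0,5.3]},{"slide":[-0.052,0,0],"dr":[0,0,5.3]},{"slide":[0,0,0],"dr":[0,0,0]}]' -1; python3 st.py; python3 - <<'E'
from rig import optics
import cv2,numpy as np
a=cv2.resize(optics.read_camera("top")[:,:,::-1][150:210,280:420],None,fx=5,fy=5,interpolation=2)
b=cv2.resize(optics.read_camera("side")[:,:,::-1][135:195,280:420],None,fx=5,fy=5,interpolation=2)
cv2.imwrite("pics/d4.png",np.vstack([a,b]))
E
```

```text
clock: 13.02
ee_pos: [393.8, -371.7, 389.6]
eef_rot: [0.001, 0.935, 0.356, -0.003]
ft_force: [0.2, 0.1, 0.0]
gripper_width: 0.4
grasp_force: 0.0
13.025 [ 393.8 -371.7  389.6] yaw 41.65 tz [-0.0055 -0.0034 -1.    ] F [0.2 0.1 0. ] w 0.4 [ 0.84  0.47 -0.19  1.76  0.11  0.93 -0.24]
```

View pics/d4.png

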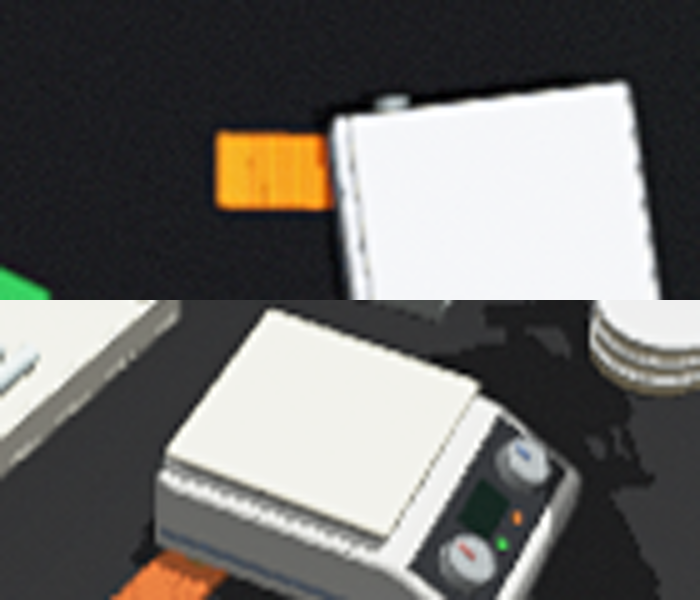

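The wedge now runs under the rear left corner, with its thick-end corners at (217,131) and (217,209). The stirrer's plate corners (350,117) and (628,84) match their earlier pixels, so it has not moved.

```bash
python3 - <<'E'
from h import *
t=lambda a:(np.array(a)+.5)/5-.5+[280,150]
for a,z in(((217,131),14),((217,209),14),((325,133),8),((328,210),8)): print(ray("top",t(a),z).round(1))
E
```

```text
[591.1  10.8  14. ]
[547.3  10.4  14. ]
[591.3 -50.1   8. ]
[547.8 -52.1   8. ]
```

```bash
python3 -m jog '[{"slide":[0.05,-0.002,0],"dr":[0,0,-5.1]},{"slide":[0.05,-0.002,0],"dr":[0,0,-5.1]},{"slide":[0.05,-0.002,0],"dr":[0,0,-5.1]},{"slide":[0.05,-0.002,0],"dr":[0,0,-5.1]},{"slide":[0.05,-0.002,0],"dr":[0,0,-5.1]},{"slide":[0.05,-0.002,0],"dr":[0,0,-5.1]},{"slide":[0.05,-0.002,0],"dr":[0,0,-5.1]},{"slide":[0,0,0.04],"dr":[0,0,0]},{"slide":[0,0,0.04],"dr":[0,0,0]},{"slide":[0,0,0],"dr":[0,0,0]}]'; python3 - <<'E'
from rig import sense
from h import *
s=sense();q=np.array(s["eef_rot"]);M=R.from_quat(q[[1,2,3,0]]).as_matrix()
print("tool shift to target",(M.T@(np.array([569,-74,284])-s["ee_pos"])).round(1))
E
```

```text
clock: 14.38
ee_pos: [570.5, -66.6, 307.2]
eef_rot: [-0.003, 0.776, 0.631, -0.003]
ft_force: [-0.2, -0.1, 0.4]
gripper_width: 0.3
grasp_force: 0.0
tool shift to target [-7.5  0.2 23.2]
```

```bash
python3 -m jog '[{"slide":[-0.0075,0,0.007],"dr":[0,0,0]},{"slide":[0,0,0.007],"dr":[0,0,0]},{"slide":[0,0,0.004],"dr":[0,0,0]},{"slide":[0,0,0],"dr":[0,0,0]}]'; for i in 1 2 3 4 5; do python3 -m jog '[{"slide":[0,0,0.001],"dr":[0,0,0]},{"slide":[0,0,0],"dr":[0,0,0]}]'| grep -E "ee_pos|ft_force:"; done
```

```text
clock: 14.88
ee_pos: [569.9, -75.4, 291.9]
eef_rot: [-0.0, 0.777, 0.63, 0.0]
ft_force: [0.0, 0.7, 0.0]
gripper_width: 0.6
grasp_force: 0.0
ee_pos: [570.0, -75.3, 290.9]
ft_force: [0.5, 0.1, 0.3]
ee_pos: [569.9, -75.4, 289.7]
ft_force: [-0.5, -0.2, 0.2]
ee_pos: [569.9, -75.4, 288.7]
ft_force: [0.5, 0.4, -1.2]
ee_pos: [569.9, -75.4, 287.7]
ft_force: [0.7, -0.4, -0.4]
ee_pos: [569.9, -75.4, 286.7]
ft_force: [1.0, 0.2, -1.2]
```

```bash
for i in 1 2 3 4 5; do python3 -m jog '[{"slide":[0,0,0.001],"dr":[0,0,0]},{"slide":[0,0,0],"dr":[0,0,0]}]'| grep -E "ee_pos|ft_force:"; done
```

```text
ee_pos: [569.9, -75.4, 285.7]
ft_force: [-0.9, 0.3, 0.7]
ee_pos: [569.9, -75.4, 284.7]
ft_force: [-0.3, 0.8, -0.5]
ee_pos: [569.9, -75.4, 284.5]
ft_force: [-1.5, 0.0, 5.1]
ee_pos: [569.9, -75.3, 284.4]
ft_force: [-3.4, -0.4, 10.2]
ee_pos: [569.9, -75.2, 284.3]
ft_force: [-5.4, 1.0, 15.2]
```

The plate holds rigid at 15 N, with only 0.2 mm of movement. I'll press a little harder, hold, then let go.

```bash
python3 -m jog '[{"slide":[0,0,0.001],"dr":[0,0,0]},{"slide":[0,0.0005,0.001],"dr":[0,0,0]},{"slide":[0,0,0],"dr":[0,0,0]},{"slide":[0,0,0],"dr":[0,0,0]},{"slide":[0,0,0],"dr":[0,0,0]},{"slide":[0,0,0],"dr":[0,0,0]},{"slide":[0,0,0],"dr":[0,0,0]},{"slide":[0,0,0],"dr":[0,0,0]},{"slide":[0,0,0],"dr":[0,0,0]},{"slide":[0,0,0],"dr":[0,0,0]}]'| grep -E "ee_pos|ft_force:"
python3 -m jog '[{"slide":[0,0,-0.002],"dr":[0,0,0]},{"slide":[0,0,-0.002],"dr":[0,0,0]},{"slide":[0,0,-0.003],"dr":[0,0,0]},{"slide":[0,0,-0.02],"dr":[0,0,0]},{"slide":[0,0,-0.05],"dr":[0,0,0]},{"slide":[0,0,-0.05],"dr":[0,0,0]},{"slide":[-0.052,0,0],"dr":[0,0,5.3]},{"slide":[-0.052,0,0],"dr":[0,0,5.3]},{"slide":[-0.052,0,0],"dr":[0,0,5.3]},{"slide":[-0.052,0,0],"dr":[0,0,5.3]},{"slide":[-0.052,0,0],"dr":[0,0,5.3]},{"slide":[-0.052,0,0],"dr":[0,0,5.3]},{"slide":[-0.052,0,0],"dr":[0,0,5.3]},{"slide":[0,0,0],"dr":[0,0,0]},{"slide":[0,0,0],"dr":[0,0,0]}]'
python3 - <<'E'
from rig import optics
import cv2,numpy as np
A=optics.read_camera("top")[:,:,::-1];B=optics.read_camera("side")[:,:,::-1]
a=cv2.resize(A[150:210,280:420],None,fx=5,fy=5,interpolation=2)
b=cv2.resize(B[135:195,280:420],None,fx=5,fy=5,interpolation=2)
cv2.imwrite("pics/d5.png",np.vstack([a,b]))
E
```

```text
ee_pos: [570.1, -74.9, 284.1]
ft_force: [-7.9, 0.6, 26.4]
clock: 20.5
ee_pos: [404.0, -391.5, 406.4]
eef_rot: [-0.0, 0.937, 0.35, 0.001]
ft_force: [1.5, -0.5, 0.9]
gripper_width: 0.4
grasp_force: 0.0
```

View pics/d5.png

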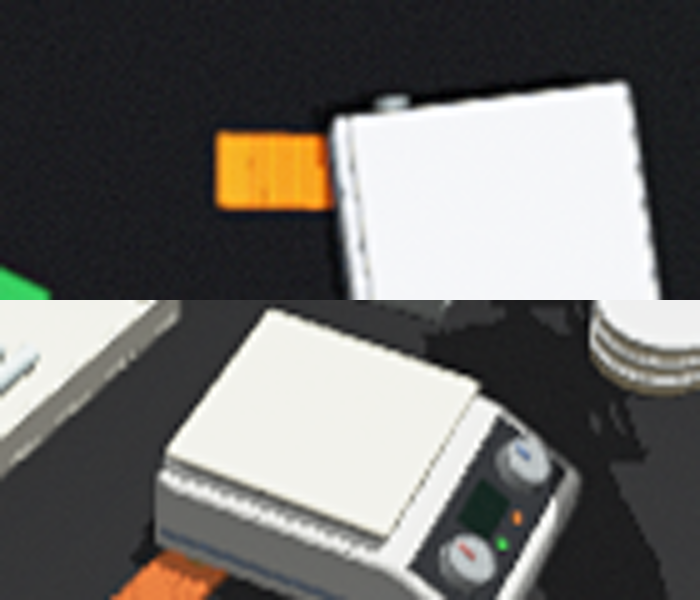

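Nothing has moved: the wedge's thick end is still at (217,131)–(217,209) and the plate corners are unchanged. It held at 26 N, and the arm is clear.

```bash
python3 -c "
from rig import manip
print(manip.job_done())"
```

```text
the job is handed in; nothing more can be done
None
```

The orange wedge now bears on the short foot, centred under it to about 1 mm; the corner above held a 26 N press without rocking, the stirrer hasn't shifted, and I handed the job in at about 20.6 s with the arm clear.

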